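Clamp the foam cake dummy for decorating

ROBOT

A 6-joint arm with a two-finger parallel gripper is mounted at the origin on the work surface. World frame = base frame: x ahead of the robot, y to its left, z up, the work surface at z = 0. Lengths are in m, angles in rad, forces in N, time in s.
With the tool pointing down it reaches from about 0.25 to 0.725 m from the base axis. Payload 4 kg.
Tool frame: the origin (TCP) lies at the centre of the arm's flange, where the gripper is bolted on; the fingertips stand 173 mm ahead of it and the grasp point (between the pads) lies 155 mm ahead of it; x points along the fingers, z is the direction in which the jaws open and shut, and the axes are right-handed (so a half turn about x gives the same grasp; the last joint's range is limited). The gripper opens to 85 mm and grips with 20 to 120 N. Pads are 22 mm wide; open, the fingers measure 114 mm over their backs; the gripper's body (76 mm by 85 mm) begins 54 mm behind the grasp point. The pads swing forward as they close: fully open they stand 13 mm farther back than shut.
Start: joints at [1.347, 0.241, 0.005, 1.335, 0, 1.571], TCP at [0.111, 0.488, 0.405] pointing down, gripper open.
Joint ranges: [-2.72, 2.72], [-1.05, 1.87], [-1.09, 1.28], [-1.99, 2.15], [-1.42, 1.44], [-3.14, 3.14]. Speed limits (rad/s): [2.79, 2.79, 3.14, 3.14, 3.14, 3.14].

INTERFACE

Orientations are given as a unit quaternion [x, y, z, w].
In Python, from workcell import bot gives the robot as it stands.
- The arm moves only by the tool arm_command, never from a script. Its argument "moves" is one flat list of numbers, 7 for each row, row after row: the shift along the tool's x, y, z in m, then the turn, a rotation vector about the tool's x, y, z in rad, then the closure, from -1 (fully open) to 1 (shut). A call has 1 to 20 rows; each row shifts and turns the pose as measured when the row begins, along the tool's axes as they then stand; what a row does not reach is not made up. A row lasts 1/12 s, in which the tool goes at most 41.7 mm and 7.16 degrees, less where a joint would pass 70% of its speed; a pose out of reach is approached as far as the arm can. A call with a gripper value outside its range is refused whole. The fingers move at their own pace and stop on an object; the grip force is fixed at half the most. Time passes only in rows, so rows that do not move let the fingers close. It gives the time, the measured TCP pose, the force and the opening at its end, in the units of the state.
- bot.get_obs(): the state, without advancing time (a new reading comes with each control period).
- bot.camera(name): name is "scene" or "top" or "wrist"; returns the picture (384x512x3 uint8, red, green, blue); there is no depth.
- bot.get_calibration(name): a dict with "mtx" (3x3 intrinsics, pixels), "world_from_camera" (4x4, takes a point from camera to world coordinates); the wrist camera has in their place "mount" (4x4, takes a point from camera to tool coordinates, whose origin is the TCP and whose axes are the tool frame's). Camera axes: x right, y up, looking along -z (the intrinsics and any distortion apply to the point x, -y, -z); pixel columns grow to the right and rows downward; lengths in m; the calibration is good to about 2 mm. The wrist camera is an equidistant fisheye: a pixel r from the principal point sees the ray r / f radians off the axis. A picture is of the moment at which its call begins: read the wrist's pose just before it. get_calibration takes no time and is no camera call.
- bot.job_done(): hands the job in, once; it reports no verdict.
The state is a dict: "clock": time; "joint_pos": joint angles; "joint_vel": joint speeds; "tau": joint torques, N m; "eef_pos": TCP position; "tool_rot": TCP orientation; "ft_force": force on the tool from outside, world axes, zero at the start; "ft_torque": the same for the moment, N m; "grip_width": finger opening in m.
Only numpy, scipy, OpenCV 4.12 (cv2) and the standard library are available. Lean on these libraries where they do the work, as an engineer would, in place of code of your own. Each camera call takes 0.05 s, during which the arm holds its last target.

TASK

Make the foam cake dummy fast for decorating: first slide the barrel bolt fully home so that the gate cannot swing, then pump the clamp's two blue grips together, again and again, until the jaw's sprung pad bears on the cake and the cake sits against the gate. Finish while still holding the grips squeezed, with the pad pressed in about half way (the red half of its pins just gone from sight) and never to the bottom, which would dent the foam. Move the jaw only by its grips, keep the robot off the cake, and leave everything else on the bench where it is.

Things in the scene. Friction and masses are not known exactly. Their poses are not given: they have to be found in the camera images.
- fixture: clamping fixture screwed to the bench: white board 170 (x) x 450 (y) x 15 mm. Origin on the bench surface under the board's middle; z up, +y along the bar the way the jaw advances (pump grips at local y -60 mm, gate at +190), +x the side of the bolt, which stands on a wing of the board. 'Local' and heights below are in this frame. It stays put; place and yaw (within 0.3 rad) vary.
- bolt_knob (a point): middle of the bolt's upright brass knob, a cylinder 16 mm wide spanning heights 70 to 105 mm (this point at 88). Seat and brackets below rise to 59; the gate, 25 mm to its -x side once home, to 93. Local y 207; local x 115 mm fully drawn, 80 fully home. Free on both sides along y and above.
- bolt (a joint): barrel bolt slide, m: 0 drawn, 0.035 fully home against its stop (starts 0 to 0.008). It slides towards local -x, the pin passing behind the outer face of the gate through the steel keeper strap. About 2 N of friction.
- keeper (a point): mouth of the keeper strap on the gate's free edge, at local (55, 207, 50) mm: the pin's tip enters it from +x.
- gate_hinge (a joint): plywood gate (back stop), 115 wide, 76 high, 10 thick, hinged about a vertical post at local x = -60; rad: 0 shut, positive as it swings outwards (+y). Starts shut but unbolted and then swings away under any push; with the bolt home it has about 0.02 rad of play.
- gate: the gate as a body (origin on its hinge line at the board's top, local (-60, 190, 15)); with the gate shut the grey facing that the cake bears on lies at local y = 188 mm.
- grip_mid (a point): fixed point midway between the two blue pump bars, at local (0, -60, 150) mm: centre of the squeeze.
- grips (a joint): pump angle, rad: 0 open, 0.22 fully squeezed. Two upright levers pivoted at height 85 mm, geared to mirror each other about grip_mid, each topped by a blue bar (along local x, 60 long, 12 thick, axis at height 150). Squeeze along local y: width over the bars = 64 - 130 sin(angle) mm, 64 to 36. A spring reopens them (about 2 N on each bar). Nothing else near is that high (cheeks 97).
- back_grip: lever with blue bar farther from the jaw (origin on its pivot, local (0, -86, 85); bar axis 65 mm above it when open).
- front_grip: lever with blue bar nearer the jaw (origin on its pivot, local (0, -34, 85); bar axis 65 mm above it when open).
- jaw_travel (a joint): jaw advance, m: 0 fully back, 0.095 at most, to local +y (starts 0 to 0.030). A full squeeze advances it up to 20 mm by a pawl on 5 mm teeth (up to 5 mm of a stroke is lost before it bites); opening the grips clicks the pawl back. 2.5 N friction keeps it there, but it does not lock under load: when the grips are let go the sprung pad pushes it back until the pad is nearly slack.
- jaw: jaw: grey plate 60 wide, 56 high, 10 thick (origin at its middle, height 50 mm, local y = 15 mm + jaw_travel) on the end of its toothed bar; carries the sprung pad. Not to be pushed by the robot.
- pad_travel (a joint): how far the sprung pad is pressed back towards the jaw plate, m: 0 slack, 0.014 bottomed; 800 N/m after 1.6 N preload, about 7 N on the cake at half travel (some 9 N on each bar). It rides on two 8 mm pins: the 7 mm next to the jaw plate is red, the 7 mm next to the pad bare steel, so the red has just disappeared at half travel (0.007).
- pad: the sprung pad (60 x 52 mm, grey face), the part that touches the cake; its origin is the jaw plate's middle when slack, its face lies 30 mm further on.
- pad_face (a point): middle of the pad's face, height 50 mm, at local y = 45 mm + jaw_travel - pad_travel. The gap still to close is 108 mm minus this (cake's near face once it bears on the gate).
- cake: white two-tier foam cake dummy, 80 g, standing on the board between pad and gate: lower tier 100 (x) x 80 (y) x 70 tall, upper tier 56 x 50 x 40. Origin at the centre of its underside (15 mm above the bench). Starts 3 to 12 mm short of the gate and well clear of the pad; the pad slides it against the gate.
- nozzle: brass piping nozzle, a cone 42 tall and 28 wide, standing on the fixture board beside the bar; bystander (mm; origin at the centre of its underside)
- cutter: aluminium ring cutter, 44 wide and 25 tall, on the fixture board near the pump grips, far below their height; bystander (mm; origin at the centre of its underside)
- bowl: steel bowl, 150 wide and 60 tall; bystander (mm; origin at the centre of its underside)
- loaf_tin: dark steel loaf tin, 110 x 240 x 75; bystander (mm; origin at the centre of its underside)
- round_dummy: white round foam dummy, 110 wide and 70 tall; bystander (mm; origin at the centre of its underside)
- jar: amber jar with aluminium lid, 70 wide and 100 tall; bystander (mm; origin at the centre of its underside)
- scraper: dough scraper, steel blade and wooden handle, 95 x 130 x 20, lying flat; bystander (mm)
Things that resemble listed ones, but are neither listed nor needed, are in the scene too. What is shaped like the cake but black or turquoise is not meant.

How it is judged:
On the way, in this order (a step that is already met when the one before it is completed fails the run):
1. the bolt is fully home behind the shut gate while the pad is still slack (value of joint bolt above 0.031 m and value of joint gate_hinge below 0.05 rad and value of joint pad_travel below 0.003 m), for 0.2 s.
2. the pad bears on the cake (contact force between pad and cake above 0.6 N), for 0.1 s.
At the end, for the whole second after the job is handed in: Bolt 31+ of 35 mm home, gate within 0.05 rad of shut, pad pressed in 4 to 10 of 14 mm; pad on cake and cake on gate with over 2 N; cake upright (0.1 rad), on the board, still; fingers push at least one blue bar with over 1.5 N (value of joint bolt above 0.031 m and value of joint gate_hinge below 0.05 rad and value of joint pad_travel between 0.004 and 0.01 m and contact force between pad and cake above 2 N and contact force between cake and gate above 2 N and (contact force between the fingers and back_grip above 1.5 N or contact force between the fingers and front_grip above 1.5 N) and z of cake in the frame of fixture below 0.02 m and angle between cake's own z axis and vertical below 0.1 rad and linear speed of cake below 0.02 m/s); the arm keeps its last pose, push and grip.
It fails at once if the foam is crushed: the pad bottoms (over 13 of 14 mm) or presses with over 25 N (value of joint pad_travel above 0.013 m or contact force between pad and cake above 25 N).
It fails at once if the robot pushes the jaw or the cake (over 1 N) (contact force between any of the fingers, the arm and jaw above 1 N or contact force between any of the fingers, the arm and cake above 1 N).
It fails at once if something else on the bench is moved over 30 mm (distance of any of nozzle, cutter, bowl, loaf_tin, round_dummy, jar, scraper from where it was at the start of the episode above 0.03 m).
It also fails if it takes over 72 s, if anything falls off the work surface, if the arm or the gripper's body presses on something with over 40 N, if the wrist force passes 120 N, or if a joint passes its speed limit or range.

## Working session

There is one attempt and no reset: what is moved stays moved. The work goes in short steps, Python scripts to look and compute and a tool call to move; the robot and the scene stay as the last step left them, time stands still between calls to the robot, and variables do not carry over. Pictures are saved under pics/ and viewed, and the job is handed in when it is done.

Besides the shell and the picture viewer there is one more tool, called after "Emit:" as name(argument=value, ...), one argument or row to a line, values as JSON. arm_command: Moves the arm, as the interface text tells. Its arguments: {"type":"object","properties":{"moves":{"type":"array"}},"required":["moves"]}

```bash
mkdir -p pics
cat > h.py <<'E'
import numpy as np, cv2
from workcell import bot
from scipy.spatial.transform import Rotation as R
def snap(n,f):
    im=bot.camera(n); cv2.imwrite('pics/'+f,cv2.cvtColor(im,cv2.COLOR_RGB2BGR)); return im
def ray(n,u,v):
    c=bot.get_calibration(n);K=np.array(c['mtx']);T=np.array(c['world_from_camera'])
    d=np.linalg.solve(K,[u,v,1]);d=np.array([d[0],-d[1],-d[2]])
    return T[:3,3],T[:3,:3]@d
def atz(n,u,v,z):
    o,d=ray(n,u,v);return o+d*(z-o[2])/d[2]
def proj(n,p):
    c=bot.get_calibration(n);K=np.array(c['mtx']);T=np.array(c['world_from_camera'])
    q=T[:3,:3].T@(np.array(p)-T[:3,3]);q=np.array([q[0],-q[1],-q[2]]);q=K@q;return q[:2]/q[2]
E
python3 - <<'E'
from h import *
np.set_printoptions(precision=4,suppress=True)
print(bot.get_obs())
for n in('scene','top','wrist'):
    print(bot.get_calibration(n)); snap(n,n+'0.png')
E
```

```text
{'clock': 0.0, 'joint_pos': array([ 1.347 ,  0.2414,  0.0037,  1.3352, -0.    ,  1.5708]), 'joint_vel': array([-0.001 ,  0.0013, -0.0008,  0.0009,  0.0021,  0.0012]), 'tau': array([  0.0005, -37.2322,  25.2406,   0.0171,  -0.0001,   0.    ]), 'eef_pos': array([0.1109, 0.4873, 0.4038]), 'tool_rot': array([-0.4415,  0.5533,  0.4406,  0.5521]), 'ft_force': array([ 0.2698, -0.4106,  0.3972]), 'ft_torque': array([-0.0337, -0.0138, -0.0168]), 'grip_width': 0.0856282177715452}
{'mtx': array([[472.3244,   0.    , 259.3145],
       [  0.    , 472.3244, 190.2958],
       [  0.    ,   0.    ,   1.    ]]), 'world_from_camera': array([[ 0.2952, -0.5776,  0.7611,  1.7452],
       [ 0.9552,  0.162 , -0.2475, -0.3767],
       [ 0.0197,  0.8001,  0.5995,  1.0502],
       [ 0.    ,  0.    ,  0.    ,  1.    ]])}
{'mtx': array([[405.9076,   0.    , 256.9927],
       [  0.    , 405.9076, 191.1695],
       [  0.    ,   0.    ,   1.    ]]), 'world_from_camera': array([[-0.0061,  0.9901, -0.1403,  0.3618],
       [-1.    , -0.007 , -0.0055, -0.0278],
       [-0.0064,  0.1403,  0.9901,  1.5108],
       [ 0.    ,  0.    ,  0.    ,  1.    ]])}
{'mtx': array([[297.3186,   0.    , 256.6735],
       [  0.    , 297.3186, 195.1021],
       [  0.    ,   0.    ,   1.    ]]), 'mount': array([[ 0.0014,  0.2813, -0.9596,  0.0303],
       [ 0.0004,  0.9596,  0.2813,  0.0721],
       [ 1.    , -0.0008,  0.0012,  0.0001],
       [ 0.    ,  0.    ,  0.    ,  1.    ]])}
```

View pics/scene0.png

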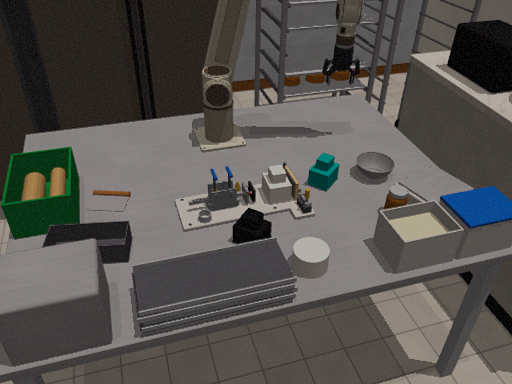

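View pics/top0.png

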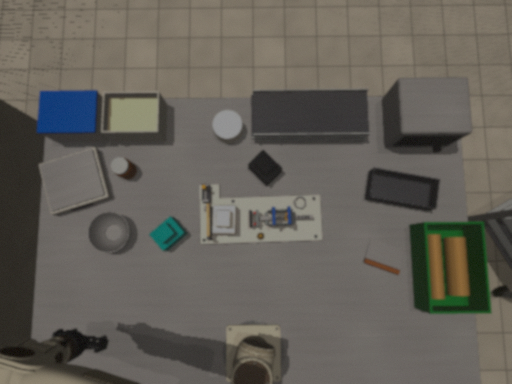

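View pics/wrist0.png

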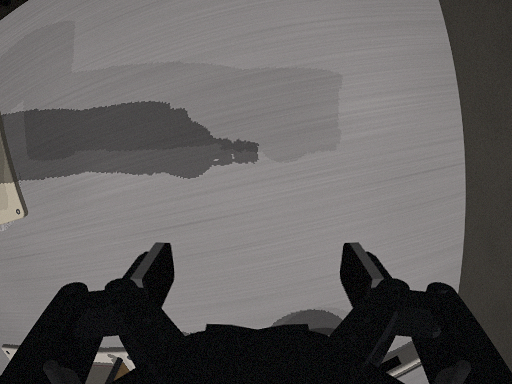

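The fixture (white board) lies at about (200-322, 185-243) in top. Its +y points along world +y, and the bolt is at top-left, near (206,195). The white cake at (224,220) is on the board. The black one (265,168) and the turquoise one (168,233) are decoys.

Run:
```python
import cv2
im=cv2.imread('pics/top0.png')[175:255,190:335]
cv2.imwrite('pics/topc.png',cv2.resize(im,None,fx=5.4,fy=5.4,interpolation=cv2.INTER_CUBIC))
im=cv2.imread('pics/scene0.png')[155:235,165:325]
cv2.imwrite('pics/scenec.png',cv2.resize(im,None,fx=5,fy=5,interpolation=cv2.INTER_CUBIC))
```

```text
(no output)
```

View pics/topc.png

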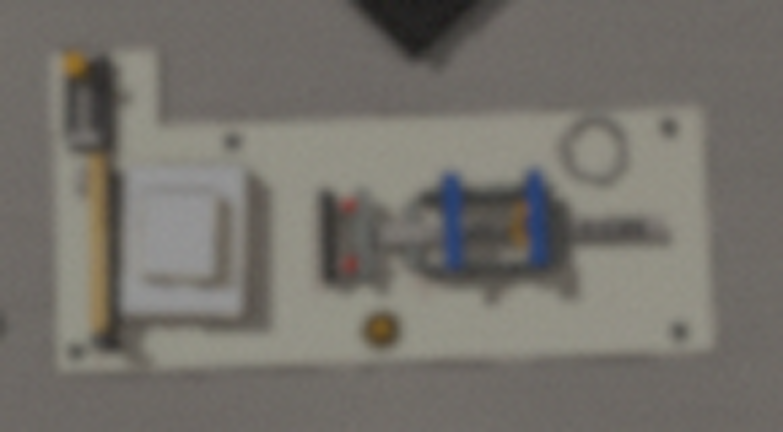

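View pics/scenec.png

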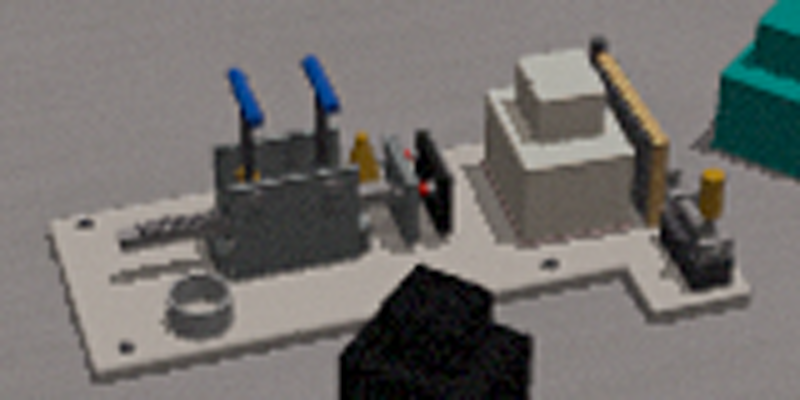

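```bash
cat >> h.py <<'E'
def w(fx,l):
    c,s=np.cos(fx[2]),np.sin(fx[2]);return np.array([fx[0]+c*l[0]-s*l[1],fx[1]+s*l[0]+c*l[1],l[2]])
E
python3 - <<'E'
from h import *
from scipy.optimize import least_squares
np.set_printoptions(precision=4,suppress=True)
P=lambda x,y:np.array([190+(x+.5)/5.4-.5,175+(y+.5)/5.4-.5])
Q=lambda x,y:np.array([165+(x+.5)/5-.5,155+(y+.5)/5-.5])
T=[((.085,-.225,.015),P(703,106)),((-.085,-.225,.015),P(714,350)),((-.085,.225,.015),P(57,373)),
((0,-.028,.154),P(454,222)),((0,-.092,.154),P(540,220))]
S=[((-.085,-.225,.015),Q(50,225)),((.085,-.225,.015),Q(97,372))]
def f(x): return np.concatenate([proj('top',w(x,l))-p for l,p in T]+[proj('scene',w(x,l))-p for l,p in S])
r=least_squares(f,[.4,0,0],x_scale=[.1,.1,.1]);print(r.x,r.fun.reshape(-1,2))
k=atz('top',*P(74,63),.105);fx=r.x
c,s=np.cos(fx[2]),np.sin(fx[2]);M=np.array([[c,s],[-s,c]])
print('knob local',M@(k[:2]-fx[:2]),'knob scene',M@(atz('scene',*Q(712,173),.105)[:2]-fx[:2]))
o,d=ray('top',*P(74,63))
for n,p,z in [('pad front',P(322,238),.076),('cake near up',P(248,240),.085)]:
    print(n,M@(atz('top',*p,z)[:2]-fx[:2]))
print('knob w',k,'grip',w(fx,(0,-.06,.15)))
E
```

```text
[ 0.4717 -0.033   0.031 ] [[ 0.6872 -0.7504]
 [ 1.3943  0.1015]
 [ 0.0981  0.4507]
 [-4.3627 -0.4685]
 [-1.1811 -0.8157]
 [-2.0606 -1.1863]
 [-1.8129 -0.271 ]]
knob local [0.1144 0.1978] knob scene [0.1172 0.1991]
pad front [-0.0032  0.0414]
cake near up [-0.0033  0.0893]
knob w [0.5798 0.1682 0.105 ] grip [ 0.4735 -0.093   0.15  ]
```

Run:
```python
from h import *
from scipy.optimize import least_squares
np.set_printoptions(precision=4,suppress=True)
P=lambda x,y:np.array([190+(x+.5)/5.4-.5,175+(y+.5)/5.4-.5])
Q=lambda x,y:np.array([165+(x+.5)/5-.5,155+(y+.5)/5-.5])
T=[((.085,-.225,.015),P(703,106)),((-.085,-.225,.015),P(714,350)),((-.085,.225,.015),P(57,373)),
((0,-.034,.154),P(454,222)),((0,-.086,.154),P(540,220))]
S=[((-.085,-.225,.015),Q(50,225)),((.085,-.225,.015),Q(97,372)),((-.03,-.086,.15),Q(236,72)),((.03,-.086,.15),Q(256,118)),((-.03,-.034,.15),Q(311,60)),((.03,-.034,.15),Q(332,106))]
def f(x): return np.concatenate([proj('top',w(x,l))-p for l,p in T]+[proj('scene',w(x,l))-p for l,p in S])
r=least_squares(f,[.4,0,0],x_scale=[.1,.1,.1]);print(r.x,r.fun.reshape(-1,2))
fx=r.x
c,s=np.cos(fx[2]),np.sin(fx[2]);M=np.array([[c,s],[-s,c]])
k=atz('top',*P(74,63),.105)
print('knob local',M@(k[:2]-fx[:2]),'knob scene',M@(atz('scene',*Q(712,173),.105)[:2]-fx[:2]))
for n,p,z in [('pad front',P(322,238),.076),('cake near up',P(248,240),.085)]:
    print(n,M@(atz('top',*p,z)[:2]-fx[:2]))
print('knob w',k,'grip',w(fx,(0,-.06,.15)))
o=bot.get_obs();Rm=R.from_quat(o['tool_rot']).as_matrix();print(Rm)
```

```text
[ 0.4713 -0.0348  0.0304] [[ 1.1904 -0.6108]
 [ 1.8778  0.2471]
 [ 0.5731  0.5218]
 [-2.0328 -0.4131]
 [-2.4325 -0.6165]
 [-2.5773 -1.1942]
 [-2.403  -0.2727]
 [ 0.6245 -0.2451]
 [ 1.1873  0.4041]
 [ 0.4877 -0.3984]
 [ 1.2394  0.0882]]
knob local [0.1147 0.1996] knob scene [0.1176 0.201 ]
pad front [-0.0027  0.0431]
cake near up [-0.0029  0.0911]
knob w [0.5798 0.1682 0.105 ] grip [ 0.4731 -0.0948  0.15  ]
[[-0.0003 -0.9751  0.2219]
 [-0.0015  0.2219  0.9751]
 [-1.     -0.     -0.0015]]
```

Emit:
arm_command(
  moves=[0,0,0,-0.085,0,0,1,0,0,0,-0.085,0,0,1,0,0,0,-0.085,0,0,1,0,-0.033,-0.021,0,0,0,1,0,-0.033,-0.021,0,0,0,1,0,-0.033,-0.021,0,0,0,1,0,-0.033,-0.021,0,0,0,1,0,-0.033,-0.021,0,0,0,1,0,-0.033,-0.021,0,0,0,1,0,-0.033,-0.021,0,0,0,1,0,-0.033,-0.021,0,0,0,1,0,-0.033,-0.021,0,0,0,1,0,-0.033,-0.021,0,0,0,1,0,-0.033,-0.021,0,0,0,1,0,-0.033,-0.021,0,0,0,1,0,-0.033,-0.021,0,0,0,1,0,-0.033,-0.021,0,0,0,1,0,-0.033,-0.021,0,0,0,1,0,0,0,0,0,0,1],
)

```text
clock: 1.73
eef_pos: [0.6416, 0.184, 0.3926]
tool_rot: [-0.513, 0.491, 0.514, 0.481]
ft_force: [-1.3, 0.2, -0.9]
grip_width: 0.0002
```

```bash
cat >> h.py <<'E'
def wpose():
    o=bot.get_obs();T=np.eye(4);T[:3,:3]=R.from_quat(o['tool_rot']).as_matrix();T[:3,3]=o['eef_pos'];return T
def wray(T,u,v):
    c=bot.get_calibration('wrist');K=np.array(c['mtx']);M=T@np.array(c['mount'])
    a=np.array([(u-K[0,2])/K[0,0],(v-K[1,2])/K[1,1]]);r=np.hypot(*a);s=np.sin(r)/max(r,1e-9)
    d=np.array([a[0]*s,-a[1]*s,-np.cos(r)]);return M[:3,3],M[:3,:3]@d
def watz(T,u,v,z):
    o,d=wray(T,u,v);return o+d*(z-o[2])/d[2]
def wproj(T,p):
    c=bot.get_calibration('wrist');K=np.array(c['mtx']);M=T@np.array(c['mount'])
    q=M[:3,:3].T@(np.array(p)-M[:3,3]);q=np.array([q[0],-q[1],-q[2]]);n=np.hypot(q[0],q[1]);th=np.arctan2(n,q[2])
    return np.array([K[0,2]+K[0,0]*th*q[0]/n,K[1,2]+K[1,1]*th*q[1]/n])
E
python3 - <<'E'
from h import *
T=wpose();np.save('T1.npy',T);print(T,bot.get_obs()['clock']);snap('wrist','w1.png')
E
```

```text
[[-0.01038062 -0.9983462  -0.05654297  0.64157599]
 [-0.00925268 -0.0564477   0.99836268  0.18404649]
 [-0.99990331  0.0108868  -0.00865141  0.39255404]
 [ 0.          0.          0.          1.        ]] 1.7333
```

View pics/w1.png

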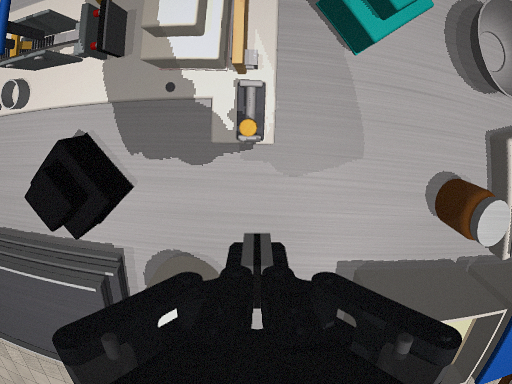

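The wrist view shows the brass knob at (248,128), the wing corner at (274,143), and the gate with its keeper at (240,30)-(250,58). The jaw with its red pins is at upper left.

Run:
```python
from h import *
np.set_printoptions(precision=4,suppress=True)
T=np.load('T1.npy')
k=watz(T,248,128,.105);print('knob',k)
a=watz(T,274,143,.015);b=watz(T,277,20,.015);print('wing edge',a,b, 'yaw', np.arctan2(-(a-b)[1],(a-b)[0])*-1)
for n,uv in (('c',(212,142)),('c2',(212,98))): print(n,watz(T,*uv,.015))
for l in [(.115,.207,.105)]: print(wproj(T,w((.4713,-.0348,.0304),l)))
print('screw',watz(T,171,87,.015))
```

```text
knob [0.5823 0.1706 0.105 ]
wing edge [0.6027 0.1987 0.015 ] [0.4547 0.1936 0.015 ] yaw 0.03443908416660671
c [0.6053 0.1257 0.015 ]
c2 [0.5533 0.1236 0.015 ]
[253.9135 125.6201]
screw [0.5404 0.0731 0.015 ]
```

Emit:
arm_command(
  moves=[0,0,-0.013,0.024,-0.0087,-0.0109,1,0.035,0,0,0,0,0,1,0.035,0,0,0,0,0,1,0.035,0,0,0,0,0,1,0.025,0,0,0,0,0,1,0,0,0,0,0,0,1],
)

```text
clock: 2.28
eef_pos: [0.638, 0.1741, 0.2599]
tool_rot: [-0.507, 0.49, 0.509, 0.493]
ft_force: [-1.3, 0.4, -1.0]
grip_width: -0.0
```

Run:
```python
from h import *
T=wpose();np.save('T2.npy',T);print(T.round(4));snap('wrist','w2.png')
im=snap('scene','s2.png');cv2.imwrite('pics/s2c.png',cv2.resize(cv2.cvtColor(im,cv2.COLOR_RGB2BGR)[110:230,230:350],None,fx=5,fy=5,interpolation=2))
```

```text
[[ 3.000e-04 -9.994e-01 -3.330e-02  6.380e-01]
 [ 4.400e-03 -3.330e-02  9.994e-01  1.741e-01]
 [-1.000e+00 -5.000e-04  4.400e-03  2.599e-01]
 [ 0.000e+00  0.000e+00  0.000e+00  1.000e+00]]
```

View pics/w2.png

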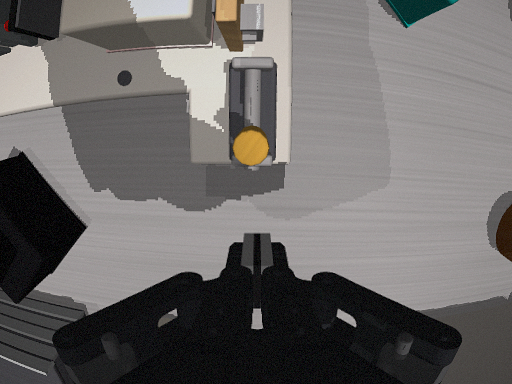

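View pics/s2c.png

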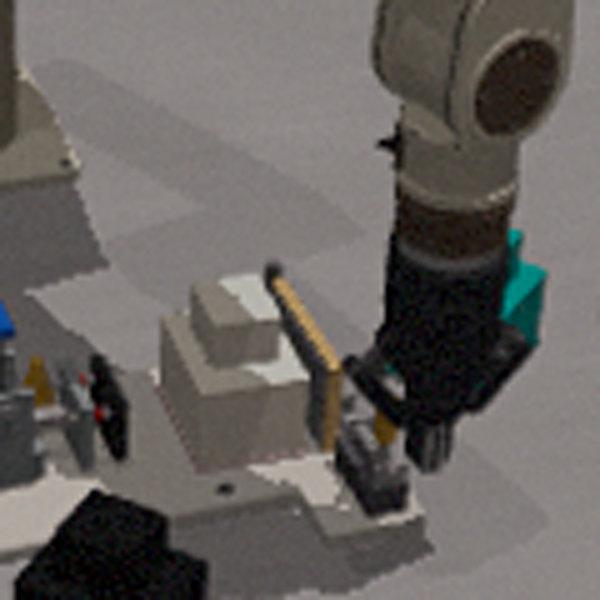

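Run:
```python
from h import *
T=np.load('T2.npy');print(watz(T,251,147,.105))
```

```text
[0.58147931 0.17064499 0.105     ]
```

Emit:
arm_command(
  moves=[0.008,0.01,-0.004,0,0,0,1,0,0.015,0,0,0,0,1,0,0.01,0,0,0,0,1,0,0.006,0,0,0,0,1,0,0.006,0,0,0,0,1,0,0.006,0,0,0,0,1,0,0.006,0,0,0,0,1],
)

```text
clock: 2.97
eef_pos: [0.5844, 0.1727, 0.2737]
tool_rot: [0.515, -0.477, -0.503, -0.504]
ft_force: [1.6, -0.4, -1.2]
grip_width: -0.0002
```

Run:
```python
from h import *
T=wpose();np.save('T3.npy',T);print(T.round(4));print(bot.get_obs()['joint_pos']);snap('wrist','w3.png')
im=snap('scene','s3.png');cv2.imwrite('pics/s3c.png',cv2.resize(cv2.cvtColor(im,cv2.COLOR_RGB2BGR)[140:230,250:350],None,fx=6,fy=6,interpolation=2))
```

```text
[[ 0.0387 -0.9986 -0.037   0.5844]
 [ 0.0149 -0.0365  0.9992  0.1727]
 [-0.9991 -0.0392  0.0134  0.2737]
 [ 0.      0.      0.      1.    ]]
[0.28662256 0.51841923 0.06531617 1.0763528  0.00330727 0.24990378]
```

View pics/w3.png

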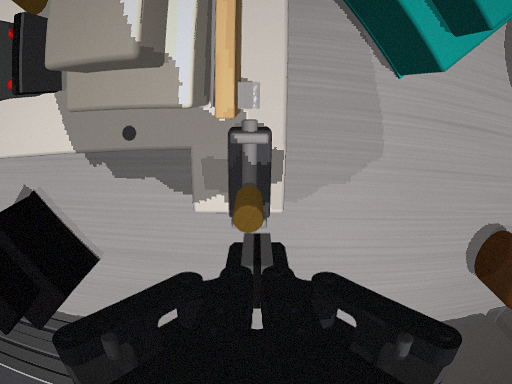

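View pics/s3c.png

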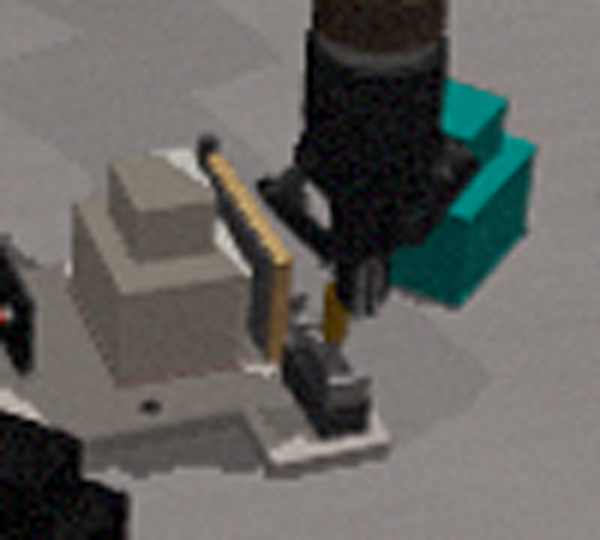

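Emit:
arm_command(
  moves=[0,-0.025,0,0,0,0,1,0,0,0,0,0.0135,0.0392,1,0,0,0,0,0,0,1,0.022,0,0,0,0,0,1,0,0,0,0,0,0,1],
)

```text
clock: 3.48
eef_pos: [0.6078, 0.1733, 0.2521]
tool_rot: [-0.508, 0.492, 0.511, 0.489]
ft_force: [-2.3, 0.2, -1.1]
grip_width: -0.0002
```

```bash
cat > st.py <<'E'
from h import *
T=wpose();t=T[:3,3]+.173*T[:3,0];o=bot.get_obs()
print(o['clock'],'tcp',T[:3,3].round(4),'tip',t.round(4),'F',o['ft_force'].round(1),'g',round(o['grip_width'],4))
a=T[:3,0];print('tiltfix tool rv',(T[:3,:3].T@np.cross(a,[0,0,-1])).round(4),'yaw',round(np.arctan2(-T[0,2],T[1,2]),4))
E
python3 st.py
```

```text
3.4833 tcp [0.6078 0.1733 0.2521] tip [0.6068 0.1732 0.0791] F [-2.3  0.2 -1.1] g -0.0002
tiltfix tool rv [-0.     -0.0003 -0.0059] yaw 0.0373
```

Emit:
arm_command(
  moves=[0,0.01,-0.001,0,0,0,1,0,0,0,0,0,0,1,0,0.01,0,0,0,0,1,0,0,0,0,0,0,1,0,0.008,0,0,0,0,1,0,0,0,0,0,0,1],
)

```text
clock: 3.98
eef_pos: [0.581, 0.1714, 0.2542]
tool_rot: [-0.509, 0.491, 0.51, 0.491]
ft_force: [-0.7, 0.2, -0.6]
grip_width: 0.0
```

```bash
python3 st.py
```

```text
3.9833 tcp [0.581  0.1714 0.2542] tip [0.5809 0.1716 0.0812] F [-0.7  0.2 -0.6] g 0.0
tiltfix tool rv [ 0.      0.001  -0.0006] yaw 0.0369
```

Emit:
arm_command(
  moves=[0.003,0.008,0,0,0,0,1,0,0,0,0,0,0,1,0,0.006,0,0,0,0,1,0,0,0,0,0,0,1],
)

```text
clock: 4.32
eef_pos: [0.5701, 0.1713, 0.2542]
tool_rot: [0.51, -0.488, -0.508, -0.493]
ft_force: [-0.8, 0.1, 0.2]
grip_width: 0.0004
```

```bash
python3 st.py;python3 - <<'E'
from h import *
T=wpose();np.save('T4.npy',T);snap('wrist','w4.png')
im=snap('scene','s4.png');cv2.imwrite('pics/s4c.png',cv2.resize(cv2.cvtColor(im,cv2.COLOR_RGB2BGR)[140:230,250:350],None,fx=6,fy=6,interpolation=2))
E
```

```text
4.3167 tcp [0.5701 0.1713 0.2542] tip [0.5715 0.1718 0.0812] F [-0.8  0.1  0.2] g 0.0004
tiltfix tool rv [0.     0.0026 0.0081] yaw 0.0365
```

View pics/w4.png

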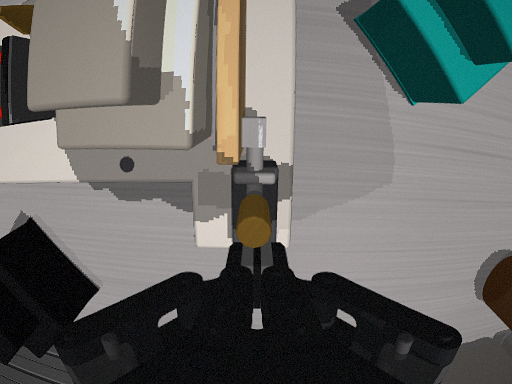

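View pics/s4c.png

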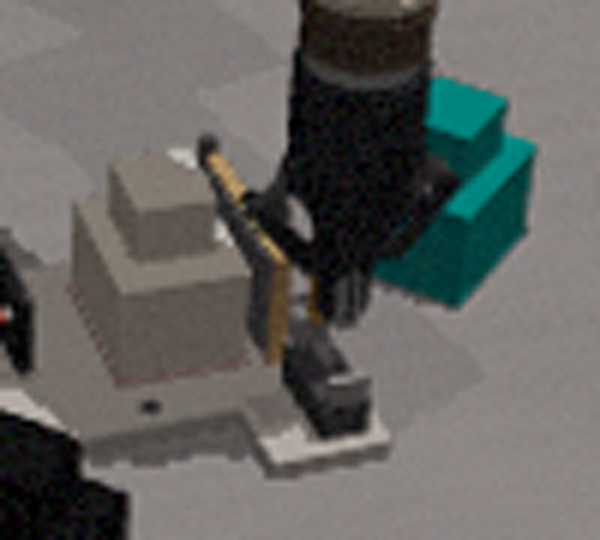

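Run:
```python
from h import *
T=np.load('T4.npy');print(watz(T,254,232,.105))
```

```text
[0.55076572 0.16991515 0.105     ]
```

Emit:
arm_command(
  moves=[0.003,0.006,0,0,0.002,0.008,1,0,0,0,0,0,0,1,0.002,0.006,0,0,0,0,1,0,0,0,0,0,0,1],
)

```text
clock: 4.75
eef_pos: [0.5644, 0.1714, 0.2532]
tool_rot: [0.513, -0.485, -0.504, -0.497]
ft_force: [-0.5, 0.2, 0.3]
grip_width: -0.0002
```

```bash
python3 st.py
```

```text
4.75 tcp [0.5644 0.1714 0.2532] tip [0.568  0.1718 0.0803] F [-0.5  0.2  0.3] g -0.0002
tiltfix tool rv [0.     0.0018 0.021 ] yaw 0.0349
```

Emit:
arm_command(
  moves=[0,0.006,0,0,0.002,0.021,1,0,0.006,0,0,0,0,1,0,0.006,0,0,0,0,1],
)

```text
clock: 5.0
eef_pos: [0.5595, 0.172, 0.2562]
tool_rot: [0.517, -0.481, -0.498, -0.503]
ft_force: [15.8, 0.5, -9.3]
grip_width: 0.0
```

```bash
python3 st.py
```

```text
5.0 tcp [0.5595 0.172  0.2562] tip [0.5667 0.1726 0.0833] F [15.8  0.5 -9.3] g 0.0
tiltfix tool rv [-0.      0.0021  0.0412] yaw 0.0318
```

Emit:
arm_command(
  moves=[0,-0.02,0,0,0.002,0.041,1,0,-0.02,0,0,0,0,1,-0.036,0,0,0,0,0,1,-0.036,0,0,0,0,0,1,-0.036,0,0,0,0,0,1,-0.036,0,0,0,0,0,1,0,0,0,0,0,0,1],
)

```text
clock: 5.58
eef_pos: [0.5966, 0.1727, 0.3913]
tool_rot: [-0.499, 0.504, 0.516, 0.48]
ft_force: [-0.3, 0.2, 0.2]
grip_width: 0.0001
```

```bash
python3 st.py;python3 - <<'E'
from h import *
T=wpose();np.save('T5.npy',T);snap('wrist','w5.png')
E
```

```text
5.5833 tcp [0.5966 0.1727 0.3913] tip [0.5895 0.1713 0.2185] F [-0.3  0.2  0.2] g 0.0001
tiltfix tool rv [ 0.     -0.0069 -0.0416] yaw 0.032
```

View pics/w5.png

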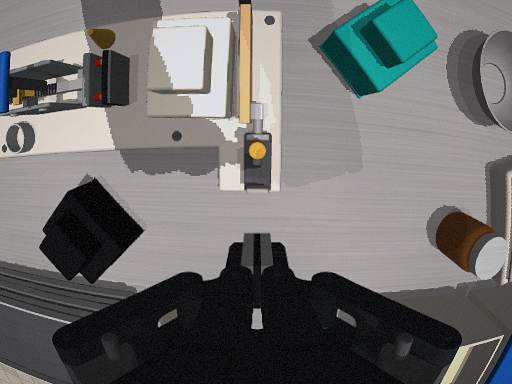

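The knob is now at (257,150), with its pin through the keeper at (258,110) and the gate still shut. I'll check the distance it moved and take the frame from this view.

Run:
```python
from h import *
T=np.load('T5.npy');print('knob',watz(T,257.5,150,.105))
for n,uv,z in (('pad face',(130,78),.076),('gate inner',(239,75),.091),('jaw plate back?',(84,80),.078),('cake near low tier',(150,70),.085)): print(n,watz(T,*uv,z))
```

```text
knob [0.54720352 0.16975981 0.105     ]
pad face [0.47643818 0.03732319 0.076     ]
gate inner [0.47959655 0.15070035 0.091     ]
jaw plate back? [ 0.47352783 -0.01906894  0.078     ]
cake near low tier [0.47132303 0.06293061 0.085     ]
```

Emit:
arm_command(
  moves=[0,0.0137,-0.0298,0,-0.007,-0.0416,-1,0,0.0137,-0.0298,0,0,0,-1,0,0.0137,-0.0298,0,0,0,-1,0,0.0137,-0.0298,0,0,0,-1,0,0.0137,-0.0298,0,0,0,-1,0,0.0137,-0.0298,0,0,0,-1,0,0.0137,-0.0298,0,0,0,-1,0,0.0137,-0.0298,0,0,0,-1,0,0.0137,-0.0298,0,0,0,-1,0,0,0,0,0,0,-1],
)

```text
clock: 6.47
eef_pos: [0.4678, -0.1053, 0.3694]
tool_rot: [-0.497, 0.501, 0.524, 0.478]
ft_force: [-0.1, 0.8, -0.6]
grip_width: 0.0853
```

```bash
python3 st.py;python3 - <<'E'
from h import *
T=wpose();np.save('T6.npy',T);snap('wrist','w6.png')
E
```

```text
6.4667 tcp [ 0.4678 -0.1053  0.3694] tip [ 0.4591 -0.1048  0.1966] F [-0.1  0.8 -0.6] g 0.0853
tiltfix tool rv [ 0.      0.0054 -0.0499] yaw 0.0415
```

View pics/w6.png

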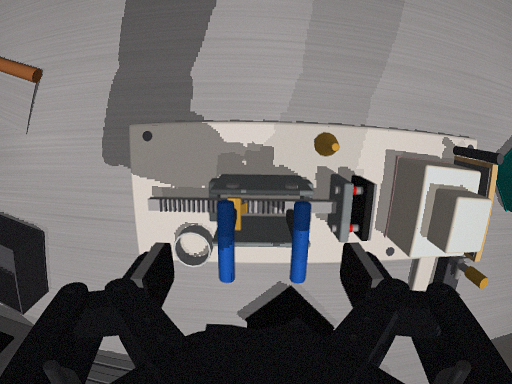

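The open bars are at (226,242) and (301,242). The jaw plate is at (343,208), with red pins at (356,190) and (353,229), and the pad is at (366,208).

Run:
```python
from h import *
T=np.load('T6.npy')
for n,uv,z in (('b0',(226,204),.15),('b1',(227,278),.15),('f0',(301,204),.15),('f1',(299,278),.15),('jawplate top',(349,176),.078),('pad face top',(374,180),.076),('cake near top',(390,158),.085)): print(n,watz(T,*uv,z).round(4))
```

```text
b0 [ 0.4474 -0.1256  0.15  ]
b1 [ 0.504  -0.1245  0.15  ]
f0 [ 0.4453 -0.075   0.15  ]
f1 [ 0.5021 -0.0713  0.15  ]
jawplate top [ 0.4357 -0.0189  0.078 ]
pad face top [0.4385 0.0081 0.076 ]
cake near top [0.4152 0.0185 0.085 ]
```

Emit:
arm_command(
  moves=[0,-0.007,0.006,0.009,0.0054,-0.05,-1,0,0,0,0,0,0,-1,0.02,0,0,0,0,0,-1,0,0,0,0,0,0,-1],
)

```text
clock: 6.85
eef_pos: [0.473, -0.0953, 0.3446]
tool_rot: [-0.505, 0.492, 0.512, 0.491]
ft_force: [-0.3, -0.0, -0.6]
grip_width: 0.0852
```

```bash
python3 st.py
```

```text
6.85 tcp [ 0.473  -0.0953  0.3446] tip [ 0.4714 -0.0942  0.1716] F [-0.3 -0.  -0.6] g 0.0852
tiltfix tool rv [ 0.      0.0064 -0.0087] yaw 0.0338
```

Emit:
arm_command(
  moves=[0.02,-0.002,-0.005,0.001,0.006,-0.009,-1,0,0,0,0,0,0,-1,0.02,0,0,0,0,0,-1,0,0,0,0,0,0,-1,0.011,0,0,0,0,0,-1,0,0,0,0,0,0,-1],
)

```text
clock: 7.35
eef_pos: [0.4753, -0.0955, 0.295]
tool_rot: [-0.507, 0.491, 0.513, 0.488]
ft_force: [-0.5, 0.3, -0.9]
grip_width: 0.0851
```

```bash
python3 st.py;python3 - <<'E'
from h import *
T=wpose();np.save('T7.npy',T);snap('wrist','w7.png')
E
```

```text
7.35 tcp [ 0.4753 -0.0955  0.295 ] tip [ 0.4738 -0.0949  0.122 ] F [-0.5  0.3 -0.9] g 0.0851
tiltfix tool rv [ 0.      0.0037 -0.0081] yaw 0.0417
```

View pics/w7.png

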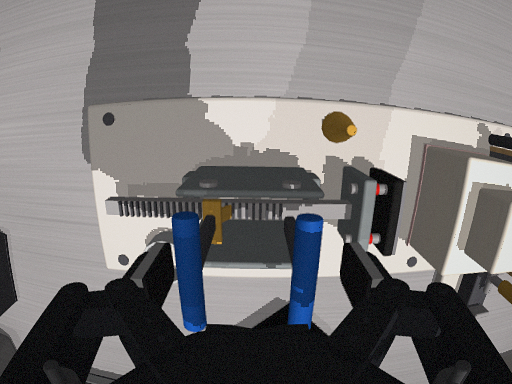

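The bars are at (190,270) and (305,270), inside the open fingers. The red pin halves show clearly at (378,189) and (372,238). I'll recentre by 4 mm and make the first stroke.

Emit:
arm_command(
  moves=[0,0,-0.004,-0.008,0.003,-0.008,-1,0,0,0,0,0,0,-0.5,0,0,0,0,0,0,-0.2,0,0,0,0,0,0,0,0,0,0,0,0,0,0.12,0,0,0,0,0,0,0.12,0,0,0,0,0,0,0.12,0,0,0,0,0,0,0.12],
)

```text
clock: 8.07
eef_pos: [0.4778, -0.0994, 0.3038]
tool_rot: [0.516, -0.484, -0.51, -0.49]
ft_force: [0.9, 1.0, -1.2]
grip_width: 0.0378
```

```bash
python3 st.py;python3 - <<'E'
from h import *
T=wpose();np.save('T8.npy',T);snap('wrist','w8.png')
E
```

```text
8.0667 tcp [ 0.4778 -0.0994  0.3038] tip [ 0.4799 -0.0993  0.1308] F [ 0.9  1.  -1.2] g 0.0378
tiltfix tool rv [-0.    -0.     0.012] yaw 0.0516
```

View pics/w8.png

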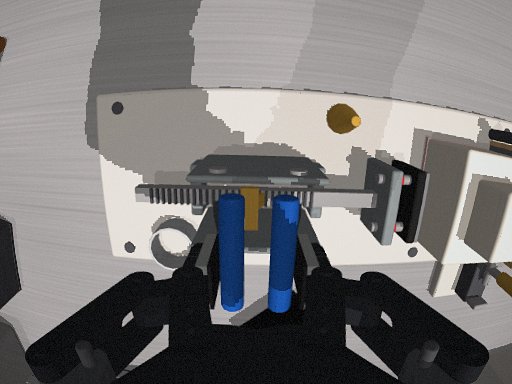

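Emit:
arm_command(
  moves=[0,0,0,0,0,0,-0.6,0,0,0,0,0,0,-0.8,0,0,0,0,0,0,-0.8,0.01,0.002,0,0.019,0,0.012,-0.8,0,0,0,0,0,0,-0.8],
)

```text
clock: 8.53
eef_pos: [0.4762, -0.0999, 0.2937]
tool_rot: [0.508, -0.493, -0.507, -0.492]
ft_force: [-1.3, 0.9, -1.1]
grip_width: 0.0769
```

```bash
python3 st.py;python3 - <<'E'
from h import *
T=wpose();np.save('T9.npy',T);snap('wrist','w9.png')
E
```

```text
8.5333 tcp [ 0.4762 -0.0999  0.2937] tip [ 0.4764 -0.1002  0.1207] F [-1.3  0.9 -1.1] g 0.0769
tiltfix tool rv [-0.     -0.0014  0.0006] yaw 0.0304
```

View pics/w9.png

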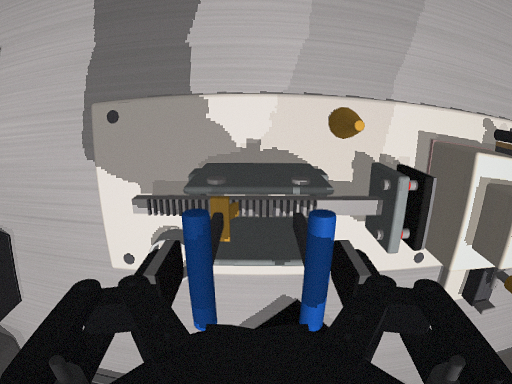

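Run:
```python
import cv2
for k in '79':
    im=cv2.imread(f'pics/w{k}.png')[130:290,320:512];cv2.imwrite(f'pics/w{k}c.png',cv2.resize(im,None,fx=4,fy=3.7,interpolation=2))
```

```text
(no output)
```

View pics/w7c.png

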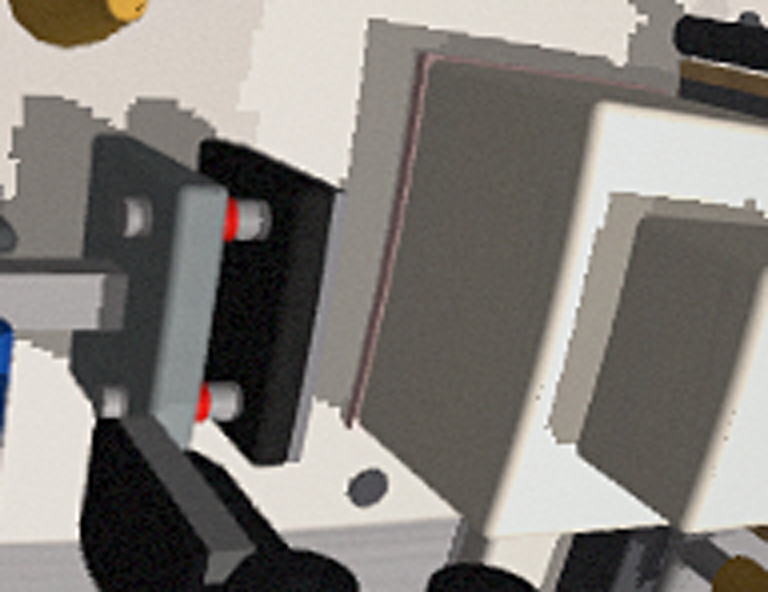

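View pics/w9c.png

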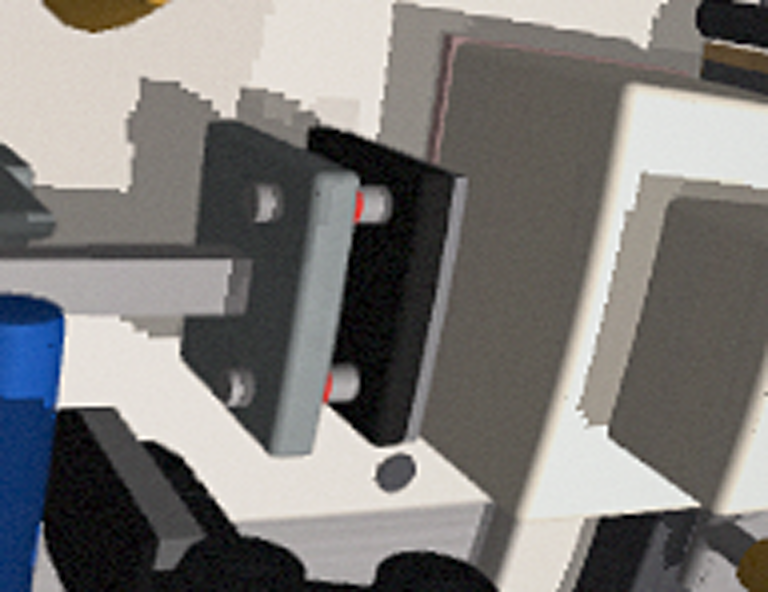

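```bash
cat > m.py <<'E'
from h import *
fx=(.4735,-.040,.032)
def loc(p):
    c,s=np.cos(fx[2]),np.sin(fx[2]);d=p[:2]-np.array(fx[:2]);return (np.array([[c,s],[-s,c]])@d*1000).round(1)
def meas(tf,pts):
    T=np.load(tf)
    for n,x,y,z in pts: print(n,loc(watz(T,320+(x+.5)/4-.5,130+(y+.5)/3.7-.5,z)))
E
python3 - <<'E'
from m import *
print('w7');meas('T7.npy',[('plate',225,190,.078),('plate',190,448,.078),('pad',343,192,.076),('pad',297,460,.076),('cake',598,103,.085),('cake',490,535,.085)])
print('w9');meas('T9.npy',[('plate',355,180,.078),('plate',310,452,.078),('pad',465,180,.076),('pad',415,437,.076),('cake',623,90,.085),('cake',520,515,.085)])
E
```

```text
w7
plate [-29.9  26.6]
plate [22.8 27.1]
pad [-29.6  51.3]
pad [27.7 51.6]
cake [-51.5 102. ]
cake [45.2 98.7]
w9
plate [-29.   45.9]
plate [28.  46.1]
pad [-29.1  71.5]
pad [27.1 71.3]
cake [-50.4 100.9]
cake [44.1 97.8]
```

Stroke 1 worked: the jaw went from t≈6.5 to t≈26 mm and the pad is slack at 25 mm spacing. The gap still to close is about 36 mm. Stroke 2 follows.

Emit:
arm_command(
  moves=[0.002,0,0,0,0,0,-0.5,0.002,0,0,0,0,0,-0.2,0.001,0,0,0,0,0,0,0.001,0,0,0,0,0,0.14,0,0,0,0,0,0,0.14,0,0,0,0,0,0,0.14,0,0,0,0,0,0,0.14,0,0,0,0,0,0,-0.6,0,0,0,0,0,0,-0.8,0,0,0,0,0,0,-0.8,0,0,0,0,0,0,-0.8,0,0,0,0,0,0,-0.8],
)

```text
clock: 9.58
eef_pos: [0.4773, -0.0996, 0.2913]
tool_rot: [0.51, -0.491, -0.506, -0.493]
ft_force: [-0.3, -0.8, -0.2]
grip_width: 0.077
```

```bash
cat > shot.py <<'E'
import sys
from m import *
k=sys.argv[1];T=wpose();np.save(f'T{k}.npy',T);snap('wrist',f'w{k}.png')
im=cv2.imread(f'pics/w{k}.png')[130:290,320:512];cv2.imwrite(f'pics/w{k}c.png',cv2.resize(im,None,fx=4,fy=3.7,interpolation=2))
E
python3 st.py; python3 shot.py 10
```

```text
9.5833 tcp [ 0.4773 -0.0996  0.2913] tip [ 0.4783 -0.0998  0.1184] F [-0.3 -0.8 -0.2] g 0.077
tiltfix tool rv [ 0.     -0.0013  0.0061] yaw 0.0317
```

View pics/w10c.png

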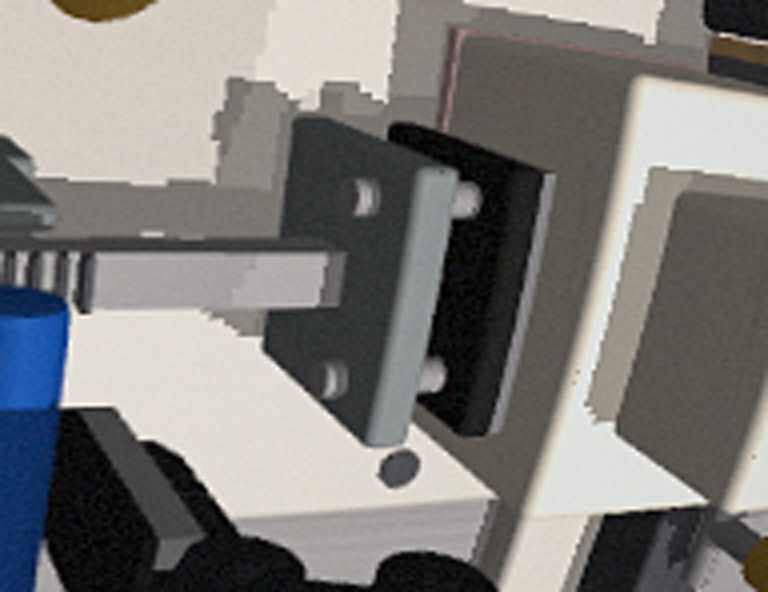

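Run:
```python
from m import *
meas('T10.npy',[('plate',453,178,.078),('plate',405,440,.078),('pad',556,176,.076),('pad',495,430,.076),('cake',635,85,.085),('cake',530,510,.085)])
```

```text
plate [-28.4  65.9]
plate [27.5 66.5]
pad [-28.9  92.3]
pad [27.8 90.3]
cake [-49.9 101.9]
cake [43.8 98.8]
```

t≈46 mm and the pad face is at ≈91 mm. Stroke 3 goes slowly. It should push the cake to the gate and reach about 3 mm of pad travel at most.

Emit:
arm_command(
  moves=[0.002,0,0,0,0,0.006,-0.5,0.002,0,0,0,0,0,-0.35,0.001,0,0,0,0,0,-0.25,0.001,0,0,0,0,0,-0.18,0.001,0,0,0,0,0,-0.11,0.001,0,0,0,0,0,-0.04,0.001,0,0,0,0,0,0.02,0.001,0,0,0,0,0,0.08,0.001,0,0,0,0,0,0.13,0.001,0,0,0,0,0,0.13,0.001,0,0,0,0,0,0.13],
)

```text
clock: 10.55
eef_pos: [0.4771, -0.0991, 0.2891]
tool_rot: [0.511, -0.49, -0.505, -0.494]
ft_force: [-3.7, 1.9, 9.1]
grip_width: 0.0399
```

```bash
python3 st.py; python3 shot.py 11
```

```text
10.55 tcp [ 0.4771 -0.0991  0.2891] tip [ 0.4788 -0.0995  0.1161] F [-3.7  1.9  9.1] g 0.0399
tiltfix tool rv [-0.     -0.0026  0.0095] yaw 0.0324
```

View pics/w11c.png

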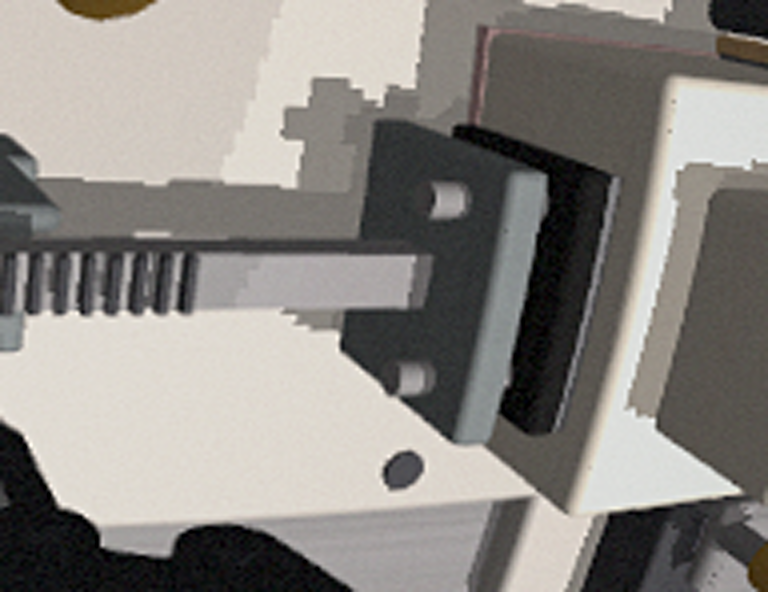

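Run:
```python
from m import *
meas('T11.npy',[('plate',547,180,.078),('plate',490,440,.078),('pad',618,180,.076),('pad',555,430,.076),('cake',668,85,.085),('cake',575,512,.085)])
for n in('scene','top'): snap(n,n+'11.png')
im=cv2.imread('pics/scene11.png')[150:230,190:320];cv2.imwrite('pics/sc11.png',cv2.resize(im,None,fx=6,fy=6,interpolation=2))
```

```text
plate [-28.6  86.6]
plate [28.3 86.4]
pad [-28.7 107.1]
pad [ 28.2 105.3]
cake [-50.4 108.5]
cake [ 44.7 110.2]
```

View pics/sc11.png

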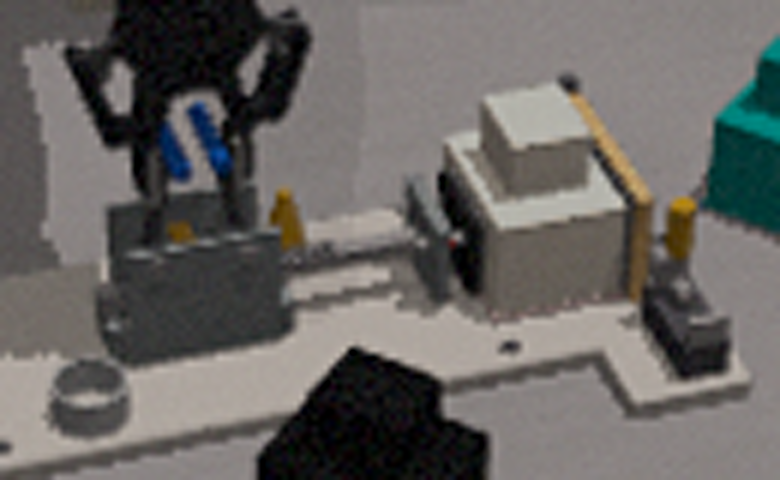

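The plate-to-pad spacing fell from 25 to ≈19.7 mm, so the pad is pressed 4–5 mm. The cake is against the gate and the bolt is in. The grips have about 4 mm of width left (≤2.8 mm of jaw), so I squeeze a little further toward half travel.

Emit:
arm_command(
  moves=[-0.001,0,0,0,0,0,0.15,0,0,0,0,0,0,0.16,0,0,0,0,0,0,0.17,0,0,0,0,0,0,0.17],
)

```text
clock: 11.03
eef_pos: [0.4771, -0.0991, 0.2892]
tool_rot: [0.511, -0.49, -0.505, -0.494]
ft_force: [-0.1, 0.8, 2.1]
grip_width: 0.0393
```

```bash
python3 st.py; python3 shot.py 12
python3 - <<'E'
from h import *
im=cv2.cvtColor(snap('scene','scene12.png'),4)[160:215,250:320];cv2.imwrite('pics/sc12.png',cv2.resize(im,None,fx=10,fy=10,interpolation=2))
E
```

```text
11.0333 tcp [ 0.4771 -0.0991  0.2892] tip [ 0.4788 -0.0995  0.1162] F [-0.1  0.8  2.1] g 0.0393
tiltfix tool rv [ 0.     -0.0026  0.0092] yaw 0.0325
```

View pics/w12c.png

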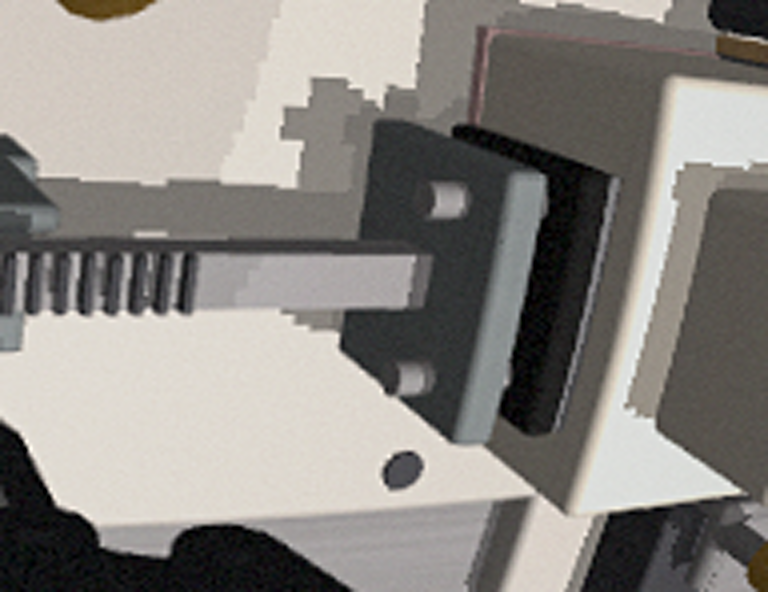

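View pics/sc12.png

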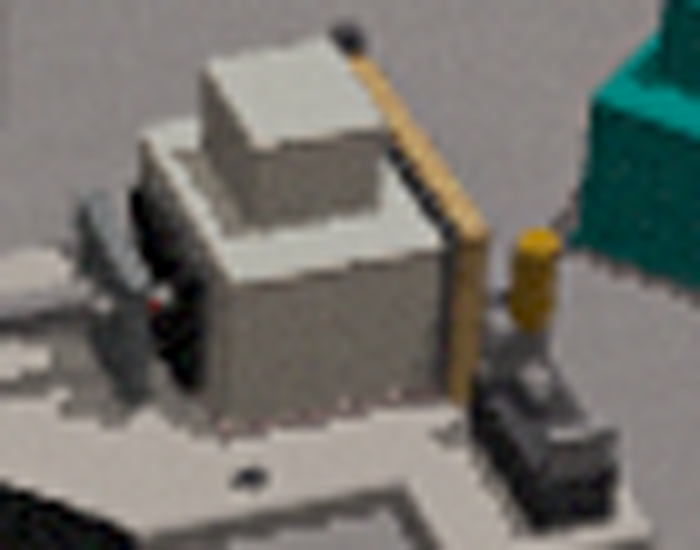

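The jaw did not move: the grips are at their stop (t ≈ 66 mm), red is still just visible at (155,303) in the scene crop, and the pad is only ≈4–5 mm in. I'll re-pump, opening fully and then squeezing part way under camera control.

Emit:
arm_command(
  moves=[0,0,0,0,0,0,0,0,0,0,0,0,0,-0.3,0,0,0,0,0,0,-0.6,0,0,0,0,0,0,-0.8,0,0,0,0,0,0,-0.8,-0.006,0,-0.001,0,-0.0026,0.009,-0.8,0,0,0,0,0,0,-0.8],
)

```text
clock: 11.72
eef_pos: [0.4766, -0.1003, 0.2943]
tool_rot: [-0.508, 0.493, 0.508, 0.491]
ft_force: [0.5, 0.0, -1.2]
grip_width: 0.0768
```

```bash
python3 st.py; python3 shot.py 13
```

```text
11.7167 tcp [ 0.4766 -0.1003  0.2943] tip [ 0.4761 -0.1005  0.1213] F [ 0.5  0.  -1.2] g 0.0768
tiltfix tool rv [ 0.     -0.001  -0.0029] yaw 0.0322
```

View pics/w13c.png

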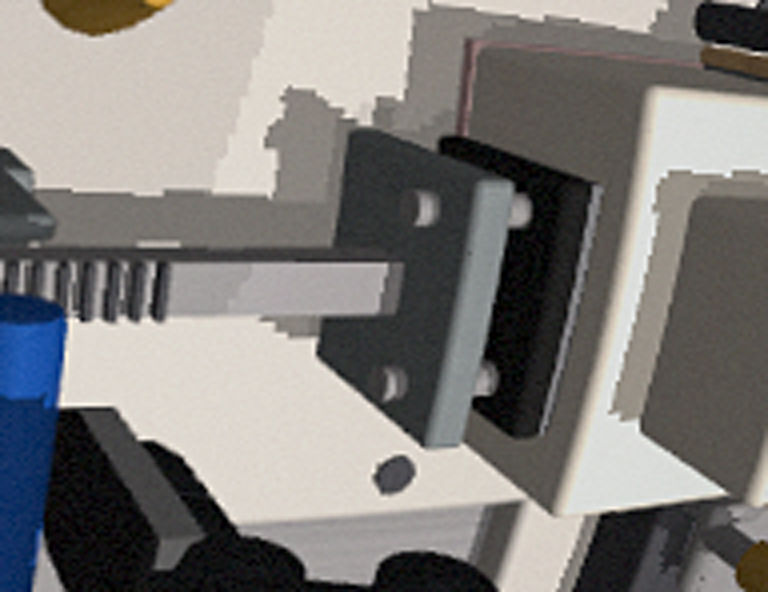

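Run:
```python
from m import *
meas('T13.npy',[('plate',513,190,.078),('plate',463,442,.078),('pad',602,186,.076),('pad',540,430,.076),('cake',648,92,.085),('cake',557,512,.085)])
```

```text
plate [-28.3  82.3]
plate [27.8 82.6]
pad [-29.2 107.4]
pad [ 27.4 104.7]
cake [-51.1 108.2]
cake [ 44.2 108.7]
```

Released, the jaw is at plate ≈82.4 with the pad nearly slack (≈1.2 mm). My target is the plate at ≈88.2, for a pad travel of ≈7 mm. I squeeze in steps.

Emit:
arm_command(
  moves=[0,0,0,0,0,0,-0.6,0,0,0,0,0,0,-0.45,0,0,0,0,0,0,-0.35,0,0,0,0,0,0,-0.3,0,0,0,0,0,0,-0.3],
)

```text
clock: 12.18
eef_pos: [0.4762, -0.0996, 0.2947]
tool_rot: [-0.508, 0.492, 0.509, 0.492]
ft_force: [0.7, 0.3, -1.4]
grip_width: 0.0552
```

```bash
python3 st.py; python3 shot.py 14
```

```text
12.1833 tcp [ 0.4762 -0.0996  0.2947] tip [ 0.476  -0.0995  0.1217] F [ 0.7  0.3 -1.4] g 0.0552
tiltfix tool rv [-0.      0.0006 -0.0012] yaw 0.0327
```

View pics/w14c.png

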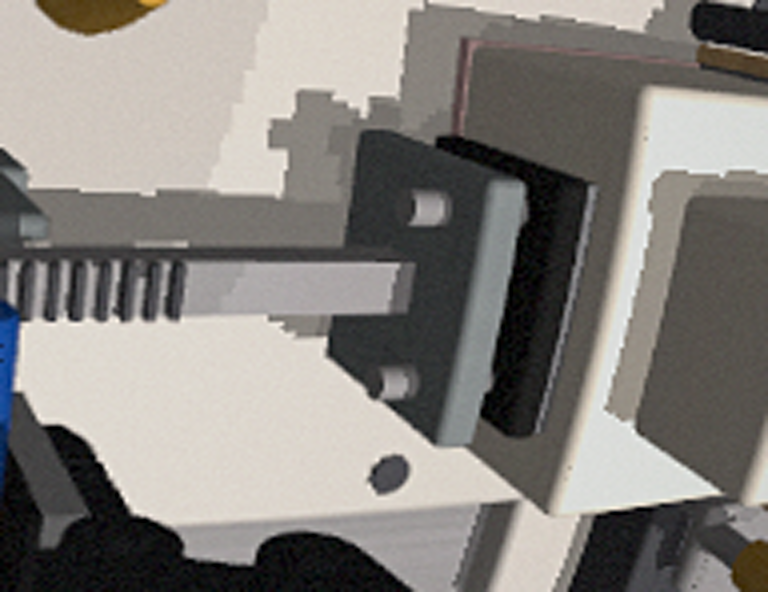

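Run:
```python
from m import *
meas('T14.npy',[('plate',526,190,.078),('plate',473,442,.078),('pad',597,186,.076),('pad',537,430,.076),('cake',642,92,.085),('cake',553,513,.085)])
```

```text
plate [-28.2  87. ]
plate [28.3 86.8]
pad [-29.  107.5]
pad [ 27.6 105.5]
cake [-50.9 108.1]
cake [ 44.7 109.3]
```

The pad is already at ≈5.5 mm. About 2 mm more width should bring it to 7 mm.

Emit:
arm_command(
  moves=[0,0,0,0,0,0,-0.275,0,0,0,0,0,0,-0.25,0,0,0,0,0,0,-0.25,0,0,0,0,0,0,-0.25],
)

```text
clock: 12.57
eef_pos: [0.4762, -0.0996, 0.295]
tool_rot: [-0.508, 0.492, 0.508, 0.492]
ft_force: [-1.0, 1.0, 2.9]
grip_width: 0.0534
```

```bash
python3 st.py; python3 shot.py 15;python3 - <<'E'
from h import *
im=cv2.cvtColor(snap('scene','scene15.png'),4)[160:215,250:320];cv2.imwrite('pics/sc15.png',cv2.resize(im,None,fx=10,fy=10,interpolation=2))
E
```

```text
12.5667 tcp [ 0.4762 -0.0996  0.295 ] tip [ 0.476  -0.0995  0.122 ] F [-1.   1.   2.9] g 0.0534
tiltfix tool rv [-0.      0.0004 -0.0008] yaw 0.0327
```

View pics/w15c.png

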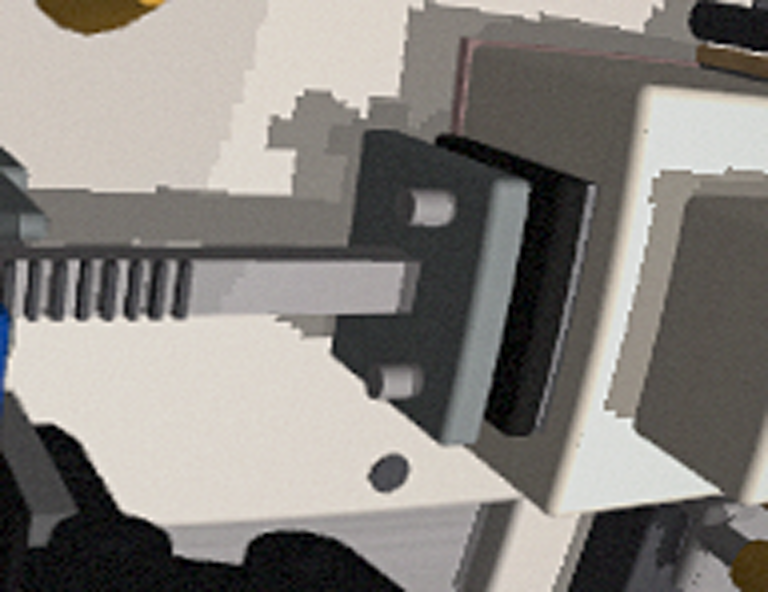

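View pics/sc15.png

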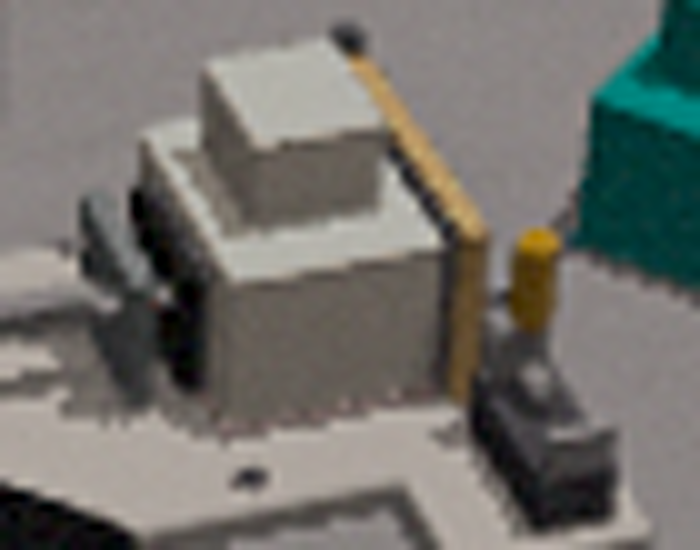

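Emit:
arm_command(
  moves=[0,0,0,0,0,0,-0.25,0,0,0,0,0,0,-0.25,0,0,0,0,0,0,-0.25,0,0,0,0,0,0,-0.25,0,0,0,0,0,0,-0.25,0,0,0,0,0,0,-0.25],
)

```text
clock: 13.17
eef_pos: [0.4762, -0.0996, 0.295]
tool_rot: [-0.508, 0.492, 0.508, 0.492]
ft_force: [0.2, 0.9, 2.7]
grip_width: 0.0538
```

```bash
python3 st.py; python3 shot.py 16
python3 - <<'E'
from m import *
meas('T15.npy',[('plate',530,190,.078),('plate',476,442,.078),('pad',597,186,.076),('pad',537,430,.076)])
a=cv2.imread('pics/w15c.png').astype(int);b=cv2.imread('pics/w16c.png').astype(int);print(abs(a-b).mean())
E
```

```text
13.1667 tcp [ 0.4762 -0.0996  0.295 ] tip [ 0.476  -0.0995  0.122 ] F [0.2 0.9 2.7] g 0.0538
tiltfix tool rv [ 0.      0.0004 -0.0009] yaw 0.0327
plate [-28.1  88.2]
plate [28.5 87.8]
pad [-28.9 107.7]
pad [ 27.8 105.7]
2.313429640578078
```

View pics/w16.png

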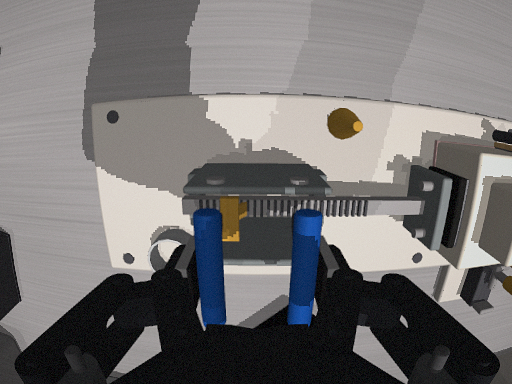

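Everything is steady. The plate is at ≈88.0 and the spacing ≈18.7 mm, so pad travel is ≈6.5 mm. The fingers hold both blue bars, at (208,265) and (305,265), with the cake upright on the gate and the bolt home. I'm handing in.

```bash
python3 -c "
from workcell import bot
print(bot.job_done())"
```

```text
the job is handed in; nothing more can be done
None
```

I slid the bolt home with the closed fingertips, pumped the grips three full strokes and re-pumped a fourth part way. I handed in at about 13 s, still squeezing both bars.

**Last checks:**
- **Bolt and gate:** the knob moved about 34 mm, then met its stop with the wrist force rising to about 16 N. The pin is through the keeper and the gate is shut.
- **Pad:** the plate-to-pad spacing fell from 25 to about 18.7 mm, which puts pad travel at about 6.5 mm. Red is nearly gone from the scene view.
- **Cake:** it stands upright against the gate, and two pictures 0.6 s apart looked the same.

**Did not agree or could not be checked:**
- On the third stroke the grips reached their stop with the pad pressed only about 4–5 mm, so I let go and re-pumped.
- My fixture frame seems about 2 mm off along y: it put the pad face at about 106 mm when it should read 108. I therefore relied on the spacing between plate and pad.
- Contact forces on the pad, gate and bars could not be measured directly.

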